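Scoop out what slid under the bench riser

TASK

The paste tin and the emery roll have slid under the low plywood riser. Lift the flat scoop out of its rack, lay it down flat on the bench with its open side up and let go of it; then take it again by its handle, slide its thin nose in under the riser until both things have ridden up into the pan, draw it out and leave it lying flat on the bench, clear of the riser, with both things in it. Leave everything else standing where it is.

Things in the scene. Friction and masses are not known exactly. Their poses are not given: they have to be found in the camera images.
- riser: Low fixed plywood bench riser, 107 deep x 244 wide x 64 mm high: 12 mm board on two 12 mm side cheeks and a 12 mm back panel. Origin on the bench under its centre; +x to the closed back, open front along -x, z up. Space below the board: 220 wide, 95 deep, 52 mm high. A spray can and a bottle stand on it.
- riser_mouth (a point): Middle of the riser's open front, at bench height, below the front edge of the board.
- riser_back (a point): Middle of the inner face of the riser's smooth back panel, at bench height. Things pushed by the scoop come to rest against it and then ride up over the nose (about 3 to 6 N as long as the scoop merely rests on the bench, much more if it is pressed down); the nose can go right up to the panel.
- scoop: Flat aluminium scoop like a dustpan, 0.36 kg. Origin at the underside, mid-pan; +x to the nose, +z up when it lies open side up. Pan x +-52.5, y +-81 mm; floor 3 mm; walls 3 mm thick, 20 mm high at back and sides. At the start it stands on edge in the rack on its -y wall, +y axis up, +y wall on top.
- scoop_edge (a point): Point in the +y side wall of the pan (the top one at the start), 9 mm inside its outer face, scoop frame (-12, 72, 10) mm, near the centre of mass along x. Here the scoop measures 20 mm from underside to wall rim (along its z): a place to pinch it as it stands in the rack.
- scoop_handle (a point): Middle of the wooden handle, scoop frame (-117.5, 0, 26) mm. The handle is 26 mm wide (scoop y) and 16 mm thick (z 18 to 34 mm) and runs along x from -67 to -157 mm, behind the pan.
- scoop_pan (a point): Middle of the pan's floor, on its upper face, scoop frame (0, 0, 3) mm.
- scoop_nose (a point): Middle of the sharp nose edge, scoop frame (52.5, 0, 0) mm; over the front 20 mm the floor slopes down to it, so that things held from behind ride up into the pan. The side walls slope down 20 to 8 mm behind it.
- scoop_rack: Fixed steel rack that holds the scoop on edge: base 110 x 70 x 6 mm, two upright cheeks 90 long, 47 mm high above the bench, 24 mm apart, slot along its x. Origin on the bench under its centre.
- paste_tin_mid (a point): Paste tin, a short round tin with a lid, 65 mm across, 32 mm high, lying flat on the bench below the riser; the point is its centre, half-way up.
- emery_roll_mid (a point): Emery roll, a brown ring-shaped roll of tape, 60 mm across, 25 mm high, lying flat on the bench below the riser; the point is its centre, half-way up.
- spray_can_foot (a point): Spray can, 52 mm across, 161 high, standing on the riser (leave alone); the point is the centre of its foot.
- flux_bottle_foot (a point): Small white bottle with a cap, 47 mm across, 84 high, standing on the riser (leave alone); the point is the centre of its foot.
- polish_bar_foot (a point): Bar of polish, 111 x 46 x 33 mm, on the bench (leave alone); centre of its underside.
- tea_mug_foot (a point): Mug, 84 mm across with handle 123 mm, 96 high, on the bench (leave alone); centre of its underside.
- pliers_foot (a point): Pliers, 166 x 59 x 14 mm, on the bench (leave alone); centre of their underside.
- plaster_block_foot (a point): Plaster block, 78 x 126 x 30 mm, on the bench (leave alone); centre of its underside.
- shaft_top (a point): Top of the fixed flexible shaft (50 mm thick) that arches over the bench, 250 mm high here. It comes down to the bench 200 mm farther away and 170 mm to the left, and to the near edge of the bench 100 mm nearer and 130 mm to the right of this point. It stays put: keep clear of it.

How it is judged:
By the outcome, as a careful person would: the job done as asked, in the order asked, and still so for the second after the job is handed in, with the robot touching nothing.
It also fails if it takes over 62 s, if anything falls off the work surface, if the arm or the gripper's body presses on something with over 40 N, if the wrist force passes 120 N, or if a joint passes its speed limit or range.

ROBOT

A 6-joint arm with a two-finger parallel gripper is mounted at the origin on a cart in front of the work surface, level with it; the furniture and walls round the work are solid. World frame = base frame: x ahead of the robot, y to its left, z up, the work surface at z = 0. Lengths are in m, angles in rad, forces in N, time in s.
With the tool pointing down it reaches from about 0.3 to 1 m from the base axis. Payload 5.1 kg.
Tool frame: the origin (TCP) lies midway between the tips of the shut fingers; the grasp point (between the pads) lies tcp_to_grasp behind it (tcp_to_grasp is the distance from the TCP to the grasp point, in m); z points along the fingers, y is the line along which they close (so a half turn about z gives the same grasp; the last joint's range is limited). The gripper opens to 95 mm and grips with 3 to 60 N. Pads are 20 mm wide; open, the fingers measure 119 mm over their backs; the gripper's body (75 mm by 180 mm) begins 59 mm behind the grasp point.
Start: joints at [-1.334, 0.124, 1.65, -0, 1.367, -0.083], TCP at [0.204, -0.617, 0.215] pointing down, gripper open.
Joint ranges: [-2.61, 2.61], [-1.02, 2.33], [0.03, 2.71], [-1.35, 4.49], [0.32, 2.68], [-2.91, 2.91]. Speed limits (rad/s): [2.57, 2.57, 3.14, 3.14, 3.14, 3.14].

INTERFACE

Orientations are given as a unit quaternion [w, x, y, z].
In Python, from bench import read_state, grab_frame, close_job, tcp_to_grasp gives the robot as it stands.
- The arm moves only by the tool move_arm, never from a script. Its argument "steps" is a list of rows, each a list of 5 numbers: the closure, from 0 (fully open) to 1 (shut), then the shift along the tool's x, y, z in cm, then the turn about the tool's z in rad. In form: [[hand, dx, dy, dz, spin], ...]. A call has 1 to 12 rows; each row shifts and turns the commanded pose from where the row before left it, along the tool's axes as they then stand; what a row does not reach is not made up. A row lasts 1/8 s, in which the tool goes at most 62.5 mm and 10.7 degrees, less where a joint would pass 70% of its speed; a pose out of reach is approached as far as the arm can. A call is refused whole if a number of a shift passes 6.25 or a number of a turn 0.188, either way. A call with a gripper value outside its range is refused whole. The fingers move at their own pace and stop on an object; "newtons" is the grip in N (left out, the last holds). Time passes only in rows, so rows that do not move let the fingers close. It gives the time, the measured TCP pose, the force, the opening and the grip force at its end, in the units of the state.
- read_state(): the state, without advancing time (a new reading comes with each control period).
- grab_frame(name): name is "scene" or "top"; returns a dict with "frame" (384x512x3 uint8, blue, green, red), "camera_matrix" (3x3 intrinsics, pixels), "distortion" ([k1, k2, p1, p2, k3] as OpenCV has them; the pictures are not rectified), "position" and "attitude" of the camera in the world. Camera axes: x right, y down, z forward; pixel columns grow to the right and rows downward; lengths in m; the calibration is good to about 2 mm. A picture is of the moment at which its call begins. There is no depth.
- close_job(): hands the job in; it is judged then, once.
The state is a dict: "t": time; "q": joint angles; "dq": joint speeds; "tau": joint torques, N m; "tool_pos": TCP position; "orientation": TCP orientation; "ft_force": force on the tool from outside, world axes, zero at the start; "ft_torque": the same for the moment, N m; "opening": finger opening in m; "gripper_force": force on a finger pad.
Only numpy, scipy, OpenCV 4.12 (cv2) and the standard library are available. Lean on these libraries where they do the work, as an engineer would, in place of code of your own. Each camera call takes 0.05 s, during which the arm holds its last target. There are 200 camera calls.

## Working session

There is one attempt and no reset: what is moved stays moved. The work goes in short steps, Python scripts to look and compute and a tool call to move; the robot and the scene stay as the last step left them, time stands still between calls to the robot, and variables do not carry over. Pictures are saved under pics/ and viewed, at most 10 in all, crops included, and the job is handed in when it is done.

Besides the shell and the picture viewer there is one more tool, called after "Call:" as name(argument=value, ...) on one line, values as JSON. move_arm: Moves the arm, as the interface text tells. Its arguments: {"type":"object","properties":{"steps":{"type":"array"},"newtons":{"type":"number"}},"required":["steps"]}

```bash
mkdir -p pics; cat > h.py <<'E'
import numpy as np,cv2
from bench import *
from scipy.spatial.transform import Rotation as R
def shot(n,f):
    d=grab_frame(n); cv2.imwrite('pics/'+f,d['frame']); return d
def att(d):
    a=np.array(d['attitude'],float)
    return a if a.shape==(3,3) else R.from_quat(np.r_[a[1:],a[0]]).as_matrix()
def w(d,u,v,z):
    p=cv2.undistortPoints(np.array([[[u,v]]],float),np.array(d['camera_matrix']),np.array(d['distortion']))[0,0]
    r=att(d)@np.r_[p,1]; c=np.array(d['position']); return c+r*(z-c[2])/r[2]
def px(d,P):
    A=att(d); c=np.array(d['position']); 
    return cv2.projectPoints(np.array(P,float).reshape(-1,3),cv2.Rodrigues(A.T)[0],-A.T@c,np.array(d['camera_matrix']),np.array(d['distortion']))[0][:,0]
E
python3 - <<'E'
from h import *
import pickle
for n in('scene','top'):
    d=shot(n,n+'0.png'); pickle.dump({k:d[k] for k in d},open(n+'0.pkl','wb')); print(n,d['position'],d['attitude'],d['camera_matrix'])
print(read_state(),tcp_to_grasp)
E
```

```text
scene [-0.54286884  0.05485344  0.93245107] [ 0.31445461 -0.59702059  0.65309171 -0.34373817] [[436.36968284   0.         261.51306258]
 [  0.         436.36968284 192.88670319]
 [  0.           0.           1.        ]]
top [ 0.39474556 -0.04695838  1.50871733] [ 0.05234663 -0.69807221  0.71313589 -0.0373125 ] [[428.04984073   0.         255.44243694]
 [  0.         428.04984073 189.5801074 ]
 [  0.           0.           1.        ]]
{'t': 0.1, 'q': array([-1.33359212e+00,  1.24437944e-01,  1.65153038e+00,  1.27237571e-05,
        1.36751664e+00, -8.26258700e-02]), 'dq': array([ 0.00034374, -0.00110594, -0.00356333, -0.00025086, -0.00176356,
       -0.00196993]), 'tau': array([ 2.04740331e-04, -4.18882835e+01, -3.61095822e+01,  7.76101789e-02,
        4.61723981e-02, -6.94399205e-05]), 'tool_pos': array([ 0.20418566, -0.61648158,  0.21351541]), 'orientation': array([-9.43814444e-04,  9.87240580e-01,  1.59232982e-01, -6.68439098e-05]), 'ft_force': array([ 1.26336202,  0.14485213, -0.23720175]), 'ft_torque': array([ 0.01117018, -0.04786646,  0.03387872]), 'gripper_force': 0.0, 'opening': 0.09497960332581461} 0.0188
```

```bash
python3 -c "
import cv2
for n in('scene','top'):cv2.imwrite('pics/%s0b.png'%n,cv2.resize(cv2.imread('pics/%s0.png'%n),(800,600),interpolation=2))"
```

```text
(no output)
```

View pics/scene0b.png

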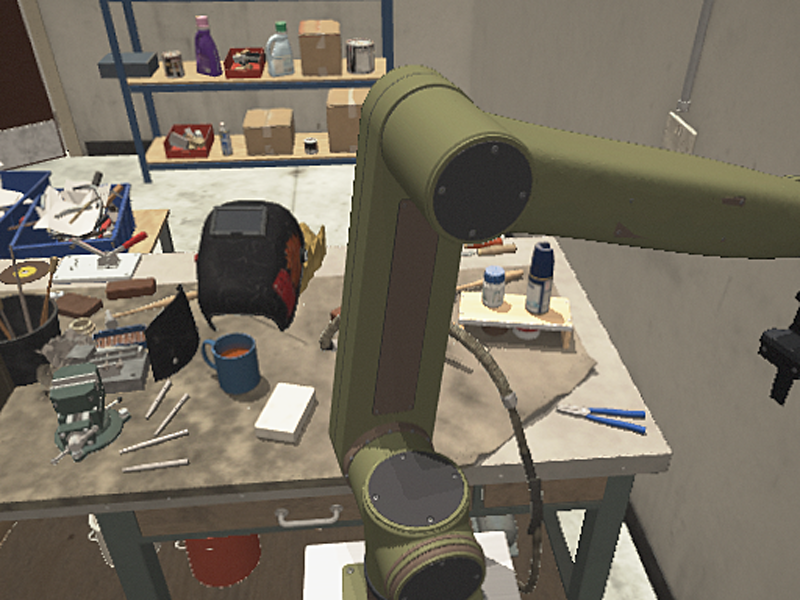

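View pics/top0b.png

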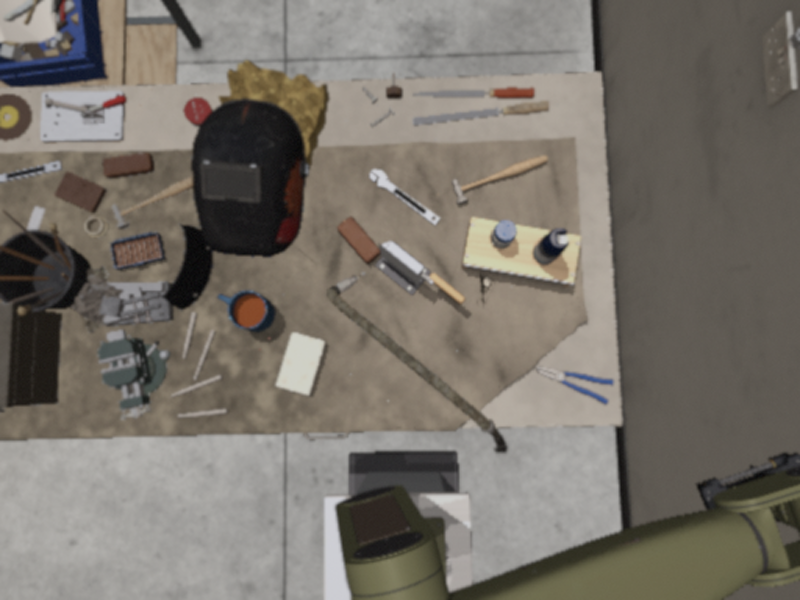

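The overview shows the scoop in its rack at about (405,265) with its handle pointing to (450,288). The riser is at (520,250), with its open front facing the robot. The shaft runs from (335,295) to (500,445). I'll enlarge crops to measure.

```bash
python3 -c "
import cv2
a=cv2.imread('pics/top0.png')[125:215,210:380];cv2.imwrite('pics/c1.png',cv2.resize(a,None,fx=4.7,fy=4.7,interpolation=2))
a=cv2.imread('pics/scene0.png')[145:245,280:380];cv2.imwrite('pics/c2.png',cv2.resize(a,None,fx=6,fy=6,interpolation=2))"
```

```text
(no output)
```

View pics/c1.png

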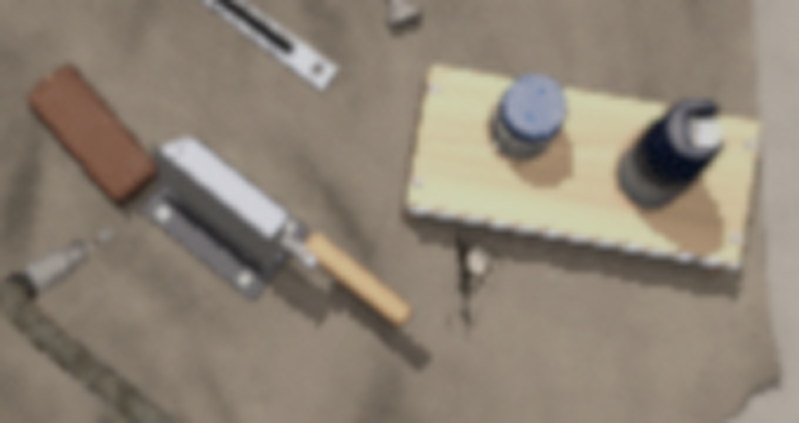

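View pics/c2.png

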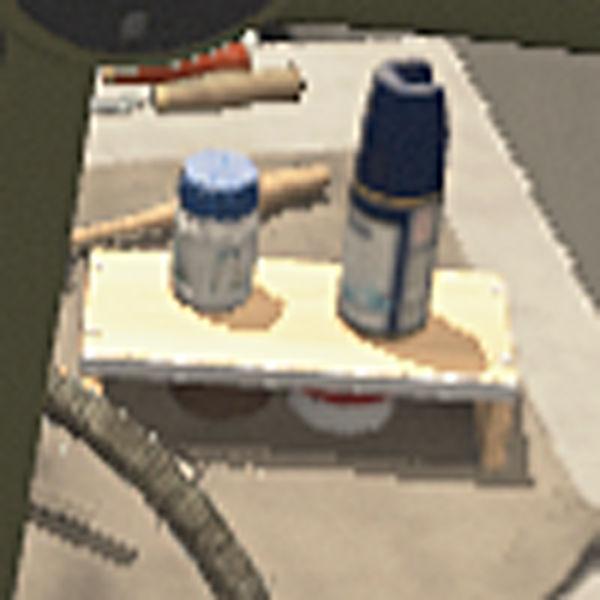

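The c1 crop gives the riser top corners at (430,66), (760,120), (741,268) and (407,210). The scoop's top wall runs from (175,142) to (283,228) and the handle from (312,243) to (405,318). In c2 the roll is at (222,400) and the tin at (342,410).

```bash
python3 - <<'E'
from h import *
import pickle
d=pickle.load(open('top0.pkl','rb')); s=pickle.load(open('scene0.pkl','rb'))
c1=lambda x,y,z:w(d,210+x/4.7-.4,125+y/4.7-.4,z)
c2=lambda x,y,z:w(s,280+x/6-.4,145+y/6-.4,z)
P=[c1(*p,.064) for p in [(430,66),(760,120),(741,268),(407,210)]]
print('riser top',np.round(P,4),np.linalg.norm(np.diff(P+[P[0]],axis=0),axis=1))
Q=[c2(*p,.064) for p in [(90,250),(508,272),(517,378),(83,358)]]; print('riser scene',np.round(Q,4))
for n,p,z in [('wall nose',(175,142),.168),('wall back',(283,228),.168),('hf',(312,243),.1),('he',(405,318),.1),('bolt',(162,213),.006),('bolt',(245,280),.006)]: print(n,c1(*p,z).round(4))
c=np.mean(P,0); ex=P[0]+P[1]-P[2]-P[3]; yaw=np.arctan2(ex[1],ex[0]); ey=P[0]+P[3]-P[1]-P[2]; print('riser',c,yaw,np.arctan2(-ey[0],ey[1]))
# visible: left/right extreme of roll ~172..274 , tin 290..394 at widest
for n,xs,y,z in [('roll',(172,274),395,.015),('tin',(288,395),405,.025)]:
    for x in xs: print(n,c2(x,y,z).round(4))
print('tin bottom front',c2(342,436,0),'roll bottom front',c2(222,424,0))
for x,y in [(335,295),(345,305),(400,352),(450,397),(490,430),(500,445)]:
    print('shaft ray',[w(d,x*.64,y*.64,z)[:2].round(3) for z in (0,.1,.2,.25)])
for x,y in [(540,370),(612,380),(605,402),(275,388),(325,345)]: print('pl',w(d,x*.64,y*.64,.01)[:2].round(3))
E
```

```text
riser top [[ 0.7526 -0.1787  0.064 ]
 [ 0.706  -0.416   0.064 ]
 [ 0.5979 -0.3968  0.064 ]
 [ 0.6461 -0.1586  0.064 ]] [0.24178004 0.10981805 0.24299507 0.10840598]
riser scene [[ 0.7485 -0.1802  0.064 ]
 [ 0.703  -0.4221  0.064 ]
 [ 0.5994 -0.3973  0.064 ]
 [ 0.6397 -0.1595  0.064 ]]
wall nose [0.6786 0.0051 0.168 ]
wall back [ 0.6177 -0.0667  0.168 ]
hf [ 0.6178 -0.088   0.1   ]
he [ 0.5628 -0.1519  0.1   ]
bolt [0.6583 0.0223 0.006 ]
bolt [ 0.6056 -0.0395  0.006 ]
riser [ 0.67565755 -0.28751322  0.064     ] -0.18147617924771398 -0.19675219844153144
roll [ 0.6653 -0.2179  0.015 ]
roll [ 0.6601 -0.2772  0.015 ]
tin [ 0.6368 -0.2796  0.025 ]
tin [ 0.6313 -0.3406  0.025 ]
tin bottom front [ 0.63705119 -0.31356257  0.        ] roll bottom front [ 0.65452254 -0.24644933  0.        ]
shaft ray [array([0.594, 0.129]), array([0.581, 0.118]), array([0.567, 0.106]), array([0.561, 0.1  ])]
shaft ray [array([0.57 , 0.107]), array([0.559, 0.097]), array([0.547, 0.086]), array([0.541, 0.081])]
shaft ray [array([ 0.461, -0.016]), array([ 0.457, -0.018]), array([ 0.452, -0.02 ]), array([ 0.45 , -0.021])]
shaft ray [array([ 0.359, -0.125]), array([ 0.361, -0.12 ]), array([ 0.364, -0.115]), array([ 0.365, -0.112])]
shaft ray [array([ 0.285, -0.211]), array([ 0.293, -0.2  ]), array([ 0.3 , -0.19]), array([ 0.304, -0.184])]
shaft ray [array([ 0.253, -0.232]), array([ 0.262, -0.22 ]), array([ 0.272, -0.207]), array([ 0.276, -0.201])]
pl [ 0.415 -0.325]
pl [ 0.39  -0.481]
pl [ 0.343 -0.463]
pl [0.387 0.263]
pl [0.48  0.152]
```

Call:
move_arm(steps=[[0,0,0,-5,-0.18],[0,0,0,-1,-0.18],[0,0,0,0,-0.18]])

```text
t: 0.48
tool_pos: [0.2044, -0.6176, 0.2763]
orientation: [0.001, 0.908, 0.419, -0.0]
ft_force: [0.6, -0.2, -0.2]
opening: 0.0954
gripper_force: 0.0
```

```bash
cat >> h.py <<'E'
def st(target=None,yaw=None):
    s=read_state(); q=s['orientation']; M=R.from_quat(np.r_[q[1:],q[0]]).as_matrix(); a=np.arctan2(M[1,0],M[0,0]); p=s['tool_pos']
    print('t',round(s['t'],2),'tcp',p.round(4),'yaw',round(a,3),'F',s['ft_force'].round(1),'T',s['ft_torque'].round(2),'op',round(s['opening'],4),'gf',round(s['gripper_force'],1),'q',s['q'].round(2))
    if yaw is not None: print('spin',round(a-yaw,3))
    if target is not None: print('tool shift cm',(100*M.T@(np.array(target)-p)).round(2))
    return s,M
E
python3 -c "
from h import *
st([.643,-.034,.26],.864)"
```

```text
t 0.47 tcp [ 0.2044 -0.6176  0.2763] yaw 0.866 F [ 0.6 -0.2 -0.2] T [-0.03  0.03  0.05] op 0.0954 gf 0.0 q [-1.33  0.09  1.58 -0.    1.47 -0.63]
spin 0.002
tool shift cm [72.87 -4.42  1.51]
```

Call:
move_arm(steps=[[0,3,-0.3,0,0],[0,6,-0.4,0,0],[0,6.1,-0.4,0,0],[0,6.1,-0.4,0,0],[0,6.1,-0.4,0,0],[0,6.1,-0.4,0,0],[0,6.1,-0.4,0,0],[0,6.1,-0.4,0,0],[0,6.1,-0.4,0,0],[0,6.1,-0.4,0,0],[0,6.1,-0.4,0,0],[0,5,0,0,0]])

```text
t: 1.98
tool_pos: [0.6221, -0.0646, 0.2741]
orientation: [-0.0, 0.909, 0.417, -0.0]
ft_force: [0.1, -0.5, 0.8]
opening: 0.0948
gripper_force: 0.0
```

```bash
python3 -c "
from h import *
st([.643,-.034,.20],.864)
a=shot('top','x.png')['frame'][110:230,200:360];cv2.imwrite('pics/c3.png',cv2.resize(a,None,fx=5,fy=5,interpolation=2))"
```

```text
t 1.98 tcp [ 0.6221 -0.0646  0.2741] yaw 0.861 F [ 0.1 -0.5  0.8] T [-0.05 -0.07 -0.04] op 0.0948 gf 0.0 q [-0.19  0.04  1.64 -0.    1.46  0.52]
spin -0.003
tool shift cm [ 3.69 -0.41  7.41]
```

View pics/c3.png

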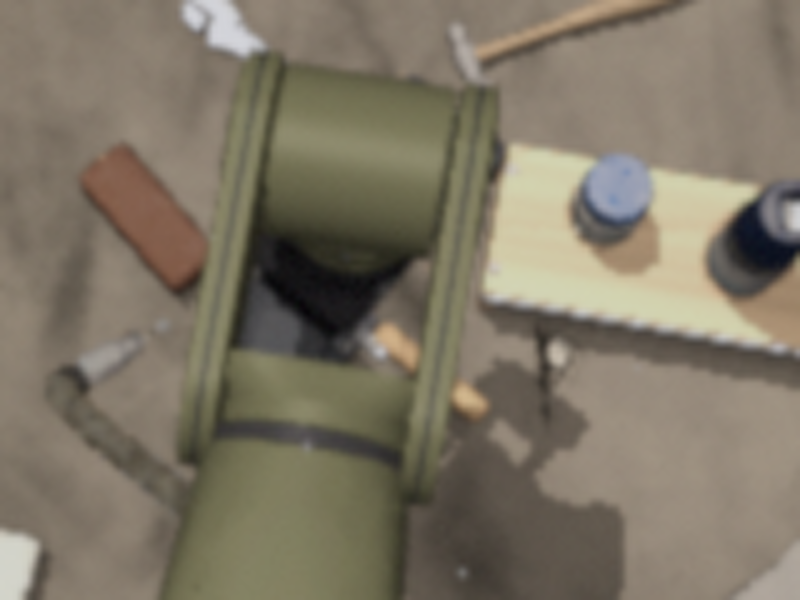

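The arm hides the grasp in this view, but the 95 mm opening leaves plenty of margin around the 20 mm wall. I'll descend.

Call:
move_arm(steps=[[0,3.7,-0.4,1,0],[0,0,0,5,0],[0,0,0,5,0],[0,0,0,2.4,0],[0.6,0,0,0,0],[0.6,0,0,0,0],[0.6,0,0,0,0]], newtons=10)

```text
t: 2.9
tool_pos: [0.6438, -0.0366, 0.143]
orientation: [0.001, 0.909, 0.417, 0.002]
ft_force: [0.4, 0.0, 0.3]
opening: 0.0705
gripper_force: 0.0
```

```bash
python3 -c "
from h import *
st([.643,-.034,.14],.864)"
```

```text
t 2.9 tcp [ 0.6438 -0.0366  0.143 ] yaw 0.86 F [0.4 0.  0.3] T [-0.05 -0.06 -0.01] op 0.0705 gf 0.0 q [-0.14  0.16  1.73 -0.    1.24  0.57]
spin -0.004
tool shift cm [ 0.14 -0.23  0.3 ]
```

Call:
move_arm(steps=[[1,0.1,-0.2,0.3,0],[1,0,0,0,0],[1,0,0,0,0],[1,0,0,0,0],[1,0,0,0,0],[1,0,0,0,0],[1,0,0,0,0],[1,0,0,0,0]], newtons=10)

```text
t: 3.9
tool_pos: [0.6416, -0.0342, 0.1377]
orientation: [-0.0, 0.909, 0.417, -0.0]
ft_force: [-0.5, -0.0, 0.6]
opening: 0.0198
gripper_force: 10.0
```

```bash
python3 -c "
from h import *
st([.643,-.034,.14],.864)"
```

```text
t 3.9 tcp [ 0.6416 -0.0342  0.1377] yaw 0.86 F [-0.5 -0.   0.6] T [-0.03  0.01 -0.03] op 0.0198 gf 10.0 q [-0.14  0.17  1.74  0.    1.24  0.57]
spin -0.004
tool shift cm [ 0.11  0.09 -0.23]
```

Call:
move_arm(steps=[[1,0,0,0,0],[1,0,0,0,0],[1,0,0,-1,0],[1,0,0,-2,0],[1,0,0,-3,0],[1,0,0,-3,0],[1,0,0,-2,0],[1,0,0,0,0]], newtons=45)

```text
t: 4.9
tool_pos: [0.6428, -0.0344, 0.2507]
orientation: [0.001, 0.909, 0.417, 0.002]
ft_force: [0.4, 0.2, -3.2]
opening: 0.0193
gripper_force: 45.0
```

```bash
python3 -c "
from h import *
import numpy as np
# target laid centre x_r=-.136,y_r=0 ; edge at x_r=-.148 ; standing tool y_r=-.091
c=np.array([.674,-.2885]);y=-.19;X=np.array([np.cos(y),np.sin(y)]);Y=np.array([-X[1],X[0]])
p=c-.148*X-.091*Y;print(p)
st([*p,.2],y)"
```

```text
[ 0.51147721 -0.34991127]
t 4.9 tcp [ 0.6428 -0.0344  0.2507] yaw 0.86 F [ 0.4  0.2 -3.2] T [ 0.   -0.09  0.05] op 0.0193 gf 45.0 q [-0.14  0.09  1.63 -0.    1.42  0.57]
spin 1.05
tool shift cm [-32.49  10.62   5.03]
```

Call:
move_arm(steps=[[1,-2,0.7,0,0],[1,-4,1.3,0,0],[1,-5,1.6,0,0],[1,-5,1.6,0,0],[1,-5,1.6,0,0],[1,-5,1.6,0,0],[1,-4,1.3,0,0],[1,-2.5,0.9,0,0],[1,0,0,0,0.09],[1,0,0,0,0.15],[1,0,0,0,0.15],[1,0,0,0,0.15]])

```text
t: 6.4
tool_pos: [0.5081, -0.3499, 0.2453]
orientation: [-0.001, 0.988, 0.156, -0.001]
ft_force: [-0.0, -0.2, -3.4]
opening: 0.0191
gripper_force: 45.0
```

Call:
move_arm(steps=[[1,0,0,0,0.15],[1,0,0,0,0.15],[1,0,0,0,0.13],[1,0,0,0,0.08],[1,0,0,0,0]])

```text
t: 7.02
tool_pos: [0.5084, -0.3498, 0.2457]
orientation: [-0.001, 0.995, -0.095, -0.001]
ft_force: [-0.2, 0.3, -3.9]
opening: 0.0192
gripper_force: 45.0
```

```bash
python3 -c "
from h import *
st([.5115,-.350,.135],-.19)
a=shot('top','y.png')['frame'][110:280,200:400];cv2.imwrite('pics/c4.png',cv2.resize(a,None,fx=3.5,fy=3.5,interpolation=2))"
```

```text
t 7.03 tcp [ 0.5084 -0.3498  0.2457] yaw -0.19 F [-0.2  0.3 -3.9] T [0.04 0.   0.05] op 0.0192 gf 45.0 q [-0.69  0.04  1.69 -0.    1.42  1.07]
spin 0.0
tool shift cm [ 0.34 -0.03 11.07]
```

View pics/c4.png

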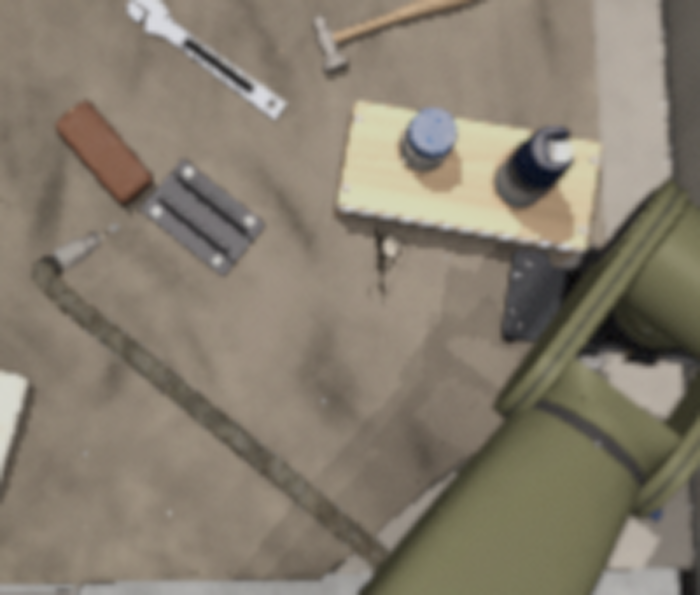

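Call:
move_arm(steps=[[1,0.3,0,2,0],[1,0,0,4,0],[1,0,0,3,0],[1,0,0,1,0],[1,0,0,0.5,0],[1,0,0,0.3,0],[1,0,0,0.2,0],[1,0,0,0.1,0],[1,0,0,0,0]])

```text
t: 8.2
tool_pos: [0.5129, -0.3503, 0.1371]
orientation: [0.0, 0.995, -0.095, 0.0]
ft_force: [0.5, 0.1, -3.8]
opening: 0.0195
gripper_force: 45.0
```

```bash
python3 -c "
from h import *
st([.5115,-.350,.132],-.19)"
```

```text
t 8.2 tcp [ 0.5129 -0.3503  0.1371] yaw -0.19 F [ 0.5  0.1 -3.8] T [ 0.03 -0.07 -0.04] op 0.0195 gf 45.0 q [-0.69  0.12  1.79  0.    1.23  1.08]
spin -0.0
tool shift cm [-0.15 -0.    0.5 ]
```

Call:
move_arm(steps=[[1,0,0,0.3,0],[1,0,0,0.1,0],[1,0,0,0.1,0],[1,0,0,0,0]])

```text
t: 8.7
tool_pos: [0.5129, -0.3503, 0.1318]
orientation: [0.0, 0.995, -0.095, 0.0]
ft_force: [-0.6, -0.2, -3.3]
opening: 0.019
gripper_force: 45.0
```

Call:
move_arm(steps=[[1,0,0,0.1,0],[1,0,0,0,0]])

```text
t: 8.95
tool_pos: [0.513, -0.3506, 0.1318]
orientation: [0.0, 0.995, -0.095, 0.0]
ft_force: [-1.3, 0.1, 2.5]
opening: 0.0193
gripper_force: 45.0
```

Call:
move_arm(steps=[[1,0,0,0.1,0],[1,0,0,0,0]])

```text
t: 9.2
tool_pos: [0.5132, -0.3508, 0.1318]
orientation: [0.001, 0.995, -0.095, 0.001]
ft_force: [-3.2, 2.5, 7.3]
opening: 0.0192
gripper_force: 45.0
```

Call:
move_arm(steps=[[0.42,0,0,-0.1,0],[0.42,0,-0.4,0,0],[0.42,0,-0.5,0,0],[0.42,0,-0.5,0,0],[0.42,0,-0.4,0,0],[0.42,0,-0.3,0,0],[0.42,0,0,0,0]], newtons=10)

```text
t: 10.07
tool_pos: [0.5168, -0.3294, 0.1307]
orientation: [0.0, 0.995, -0.095, -0.0]
ft_force: [-0.7, -0.9, 0.3]
opening: 0.055
gripper_force: 0.1
```

```bash
python3 -c "
from h import *
st([.5115,-.350,.132],-.19)
d=shot('scene','z.png');a=d['frame'][100:300,230:470];cv2.imwrite('pics/c5.png',cv2.resize(a,None,fx=3,fy=3,interpolation=2))"
```

```text
t 10.07 tcp [ 0.5168 -0.3294  0.1307] yaw -0.19 F [-0.7 -0.9  0.3] T [0.02 0.04 0.02] op 0.055 gf 0.1 q [-0.65  0.11  1.81 -0.    1.22  1.11]
spin 0.0
tool shift cm [-0.13  2.13 -0.13]
```

View pics/c5.png

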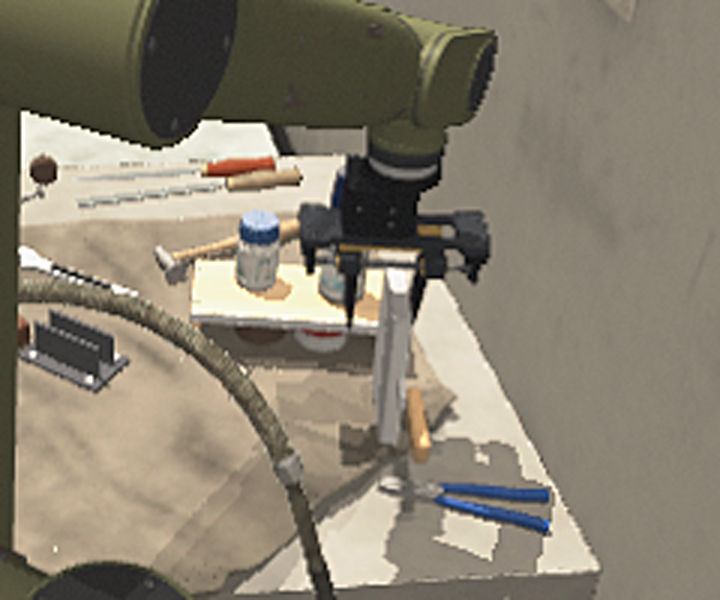

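The scoop stands upright between the open fingers at (395,350), with its handle on the right, as planned. I'll tip it to the left under control.

Call:
move_arm(steps=[[0.42,0,-0.4,0,0],[0.42,0,-0.5,0.2,0],[0.42,0,-0.5,0.3,0],[0.42,0,-0.5,0.3,0],[0.42,0,-0.3,0.2,0],[0.42,0,0,0,0],[0.42,0,0,0,0]])

```text
t: 11.0
tool_pos: [0.5209, -0.308, 0.1206]
orientation: [0.0, 0.995, -0.095, -0.0]
ft_force: [0.4, 0.6, -0.3]
opening: 0.0549
gripper_force: 0.2
```

```bash
python3 -c "
from h import *
st([.5115,-.350,.132],-.19)
d=shot('scene','z2.png');a=d['frame'][160:280,320:440];cv2.imwrite('pics/c6.png',cv2.resize(a,None,fx=3.5,fy=3.5,interpolation=2))"
```

```text
t 11.0 tcp [ 0.5209 -0.308   0.1206] yaw -0.19 F [ 0.4  0.6 -0.3] T [0.14 0.   0.  ] op 0.0549 gf 0.2 q [-0.62  0.1   1.84 -0.    1.2   1.14]
spin -0.0
tool shift cm [-0.13  4.3  -1.14]
```

View pics/c6.png

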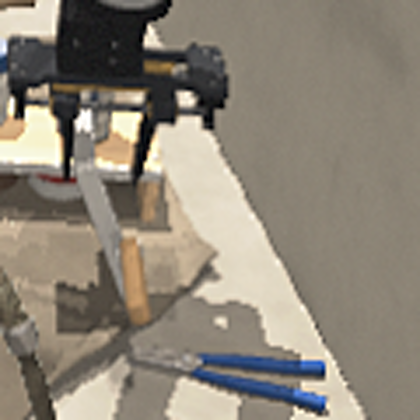

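It's leaning to the left on the left finger, at about 22°. I'll open the gripper and let it down.

Call:
move_arm(steps=[[0,0,0,0.2,0],[0,0,0,0.2,0],[0,0,0,0.2,0],[0,0,0,0.2,0],[0,0,0,0.2,0],[0,0,-0.7,0.4,0],[0,0,-0.7,0.4,0],[0,0,-0.7,0.4,0],[0,0,-0.6,0.5,0],[0,0,-0.6,0.5,0],[0,0,-0.6,0.5,0],[0,0,0,0,0]])

```text
t: 12.55
tool_pos: [0.528, -0.2689, 0.083]
orientation: [-0.0, 0.996, -0.095, -0.001]
ft_force: [0.3, 2.0, -1.7]
opening: 0.095
gripper_force: 0.6
```

Call:
move_arm(steps=[[0,0,-0.5,0.7,0],[0,0,-0.5,0.7,0],[0,0,-0.5,0.7,0],[0,0,-0.5,0.7,0],[0,0,-0.3,0.5,0],[0,0,-0.3,0.5,0],[0,0,-0.3,0.5,0],[0,0,0,0,0]])

```text
t: 13.55
tool_pos: [0.5335, -0.241, 0.0402]
orientation: [-0.0, 0.995, -0.095, -0.0]
ft_force: [0.5, -0.1, -0.8]
opening: 0.095
gripper_force: 0.0
```

```bash
python3 -c "
from h import *
st([.5115,-.350,.132],-.19)
d=shot('scene','z3.png');a=d['frame'][160:280,300:440];cv2.imwrite('pics/c7.png',cv2.resize(a,None,fx=4,fy=4,interpolation=2))"
```

```text
t 13.55 tcp [ 0.5335 -0.241   0.0402] yaw -0.19 F [ 0.5 -0.1 -0.8] T [ 0.04 -0.02  0.01] op 0.095 gf 0.0 q [-0.52  0.15  1.93 -0.    1.06  1.24]
spin 0.0
tool shift cm [-0.11 11.12 -9.18]
```

View pics/c7.png

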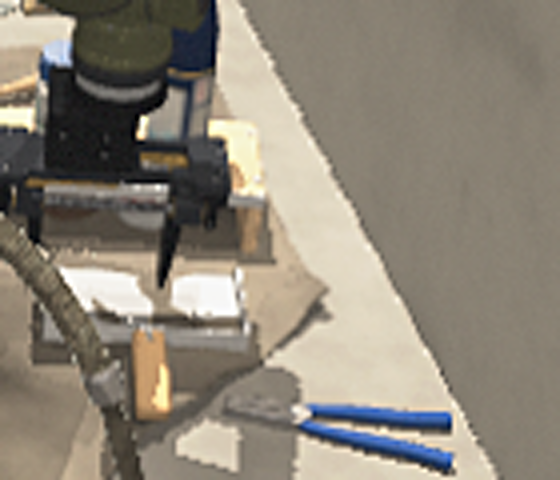

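The scoop now lies flat, open side up, at about (140,300) in the crop, with its handle at (150,370) pointing to the robot. I'll lift off and measure its pose with colour segmentation.

Call:
move_arm(steps=[[0,0,0,-2,0],[0,0,0,-5,0],[0,0,0,-6,0],[0,-2,2,-5,0],[0,-4,4.5,0,0],[0,-4,4.5,0,0],[0,-4,4.5,0,0],[0,-4,4.5,0,0],[0,-4,4.5,0,0],[0,-4,4,0,0],[0,-2,2,0,0]])

```text
t: 14.98
tool_pos: [0.1988, -0.4895, 0.2229]
orientation: [0.001, 0.995, -0.096, 0.0]
ft_force: [-0.2, 0.4, 0.3]
opening: 0.095
gripper_force: 0.0
```

```bash
cat > seg.py <<'E'
from h import *
def seg(d,poly_c=(.53,-.26),r=.26):
    f=d['frame']; h=cv2.cvtColor(f,cv2.COLOR_BGR2HSV)
    m=np.zeros(f.shape[:2],np.uint8)
    c=np.array([.674,-.2885]);X=np.array([np.cos(.19),-np.sin(.19)]);Y=np.array([-X[1],X[0]])
    q=[[*(c+a*X+b*Y),0] for a,b in [(-.06,-.12),(-.06,.13),(-.34,.13),(-.34,-.05),(-.21,-.12)]]
    cv2.fillPoly(m,[px(d,q).astype(np.int32)],255)
    al=((h[...,1]<28)&(h[...,2]>95)).astype(np.uint8)*255&m
    wd=((h[...,1]>85)&(h[...,2]>110)&(h[...,0]<25)).astype(np.uint8)*255&m
    return m,al,wd
def rect(m,d,z):
    n,l,s,_=cv2.connectedComponentsWithStats(cv2.morphologyEx(m,cv2.MORPH_CLOSE,np.ones((3,3))))
    i=1+np.argmax(s[1:,4]); p=np.argwhere(l==i)[:,::-1]
    P=np.array([w(d,u,v,z)[:2] for u,v in p]).astype(np.float32)
    b=cv2.boxPoints(cv2.minAreaRect(P*1000)); return len(p),b.round(0),P.mean(0)
E
python3 - <<'E'
from seg import *
st()
d=shot('top','t3.png'); m,al,wd=seg(d)
for n,k,z in(('al',al,.01),('wd',wd,.034)): 
    print(n,rect(k,d,z))
o=d['frame'].copy();o[al>0]=(0,0,255);o[wd>0]=(0,255,0)
a=np.hstack([d['frame'][140:280,270:370],o[140:280,270:370]]);cv2.imwrite('pics/c8.png',cv2.resize(a,None,fx=4,fy=4,interpolation=0))
E
```

```text
t 14.97 tcp [ 0.1988 -0.4895  0.2229] yaw -0.193 F [-0.2  0.4  0.3] T [ 0.02  0.05 -0.03] op 0.095 gf 0.0 q [-1.29 -0.16  1.91 -0.    1.38  0.48]
al (1054, array([[ 464., -357.],
       [ 573., -374.],
       [ 599., -208.],
       [ 491., -190.]], dtype=float32), array([ 0.53778845, -0.2780121 ], dtype=float32))
wd (40, array([[ 390., -244.],
       [ 391., -260.],
       [ 469., -257.],
       [ 469., -240.]], dtype=float32), array([ 0.42220932, -0.25035235], dtype=float32))
```

The pan measures 110 x 167 mm, centred at (0.532, -0.282) with yaw of about -0.155, so it lies flat as expected. Next I'll approach the handle with the fingers partly closed, to stay clear of the pliers.

```bash
python3 -c "
from h import *
st([.418,-.262,.11],-.155)"
```

```text
t 15.03 tcp [ 0.1971 -0.4906  0.2228] yaw -0.194 F [-1.8 -1.1 -0.1] T [ 0.01  0.12 -0.03] op 0.0948 gf 0.0 q [-1.29 -0.15  1.91 -0.    1.38  0.48]
spin -0.039
tool shift cm [ 17.26 -26.75  11.16]
```

Call:
move_arm(steps=[[0.37,2,-3,0,-0.039],[0.37,3,-4.5,0,0],[0.37,3,-4.5,0,0],[0.37,3,-4.5,1,0],[0.37,3,-4.5,3,0],[0.37,2,-3,4,0],[0.37,0.5,-1,3,0],[0.37,0,0,0,0]])

```text
t: 16.02
tool_pos: [0.4023, -0.2645, 0.1094]
orientation: [-0.001, 0.997, -0.074, -0.002]
ft_force: [0.1, -0.3, 0.4]
opening: 0.06
gripper_force: 0.0
```

```bash
python3 -c "
from h import *
st([.418,-.262,.011],-.155)"
```

```text
t 16.02 tcp [ 0.4023 -0.2645  0.1094] yaw -0.149 F [ 0.1 -0.3  0.4] T [0.01 0.01 0.03] op 0.06 gf 0.0 q [-0.69 -0.16  2.12  0.    1.19  1.03]
spin 0.006
tool shift cm [ 1.55 -0.46  9.84]
```

Call:
move_arm(steps=[[0.37,1.5,-0.4,3,0],[0.37,0,0,4,0],[0.37,0,0,2,0],[0.37,0,0,0.8,0],[0.37,0,0,0,0],[1,0,0,0,0],[1,0,0,0,0],[1,0,0,0,0],[1,0,0,0,0],[1,0,0,0,0],[1,0,0,0,0]], newtons=15)

```text
t: 17.4
tool_pos: [0.4184, -0.2646, 0.0128]
orientation: [-0.0, 0.997, -0.075, -0.0]
ft_force: [0.2, 2.2, 1.3]
opening: 0.0259
gripper_force: 15.0
```

```bash
python3 -c "
from h import *
st([.418,-.262,.011],-.155)"
```

```text
t 17.4 tcp [ 0.4184 -0.2646  0.0128] yaw -0.151 F [0.2 2.2 1.3] T [ 0.43 -0.02  0.13] op 0.0259 gf 15.0 q [-0.67  0.    2.14  0.    0.99  1.05]
spin 0.004
tool shift cm [-0.08 -0.25  0.18]
```

The handle is gripped: the opening is 26 mm. I'll slide the scoop 25 mm sideways and turn it to line up with the riser.

Call:
move_arm(steps=[[1,0,0,0,0],[1,0,0,0,0],[1,0,-0.4,0,0.01],[1,0,-0.7,0,0.01],[1,0,-0.7,0,0.01],[1,0,-0.5,0,0.01],[1,0,-0.2,0,0],[1,0,0,0,0]], newtons=35)

```text
t: 18.4
tool_pos: [0.4228, -0.2398, 0.0127]
orientation: [-0.0, 0.995, -0.095, 0.0]
ft_force: [0.9, -0.2, 3.5]
opening: 0.0263
gripper_force: 34.9
```

```bash
python3 - <<'E'
from seg import *
s,M=st(); c=np.array([.674,-.2885]);X=np.array([np.cos(.19),-np.sin(.19)]);Y=np.array([-X[1],X[0]])
r=s['tool_pos'][:2]-c;print('riser frame',r@X,r@Y)
d=shot('scene','s5.png'); cv2.imwrite('pics/c9.png',cv2.resize(d['frame'][150:280,270:420],None,fx=4,fy=4,interpolation=2))
m,al,wd=seg(d); print(rect(al,d,.01))
E
```

```text
t 18.4 tcp [ 0.4228 -0.2398  0.0127] yaw -0.191 F [ 0.9 -0.2  3.5] T [-0.02 -0.09 -0.11] op 0.0263 gf 34.9 q [-0.63 -0.02  2.16  0.    0.99  1.13]
riser frame -0.2558856133810051 0.0004098607625514581
(113, array([[ 470., -335.],
       [ 562., -354.],
       [ 567., -327.],
       [ 475., -308.]], dtype=float32), array([ 0.5187049 , -0.33234322], dtype=float32))
```

Call:
move_arm(steps=[[1,0.3,0,-0.05,0],[1,1,0,0,0],[1,1,0,0,0],[1,1,0,0,0],[1,1,0,0,0],[1,0.7,0,0,0],[1,0.5,0,0,0],[1,0.5,0,0,0],[1,0.5,0,0,0],[1,0.5,0,0,0],[1,0.5,0,0,0],[1,0,0,0,0]])

```text
t: 19.95
tool_pos: [0.497, -0.2545, 0.013]
orientation: [0.0, 0.995, -0.095, 0.001]
ft_force: [1.0, -0.4, -2.1]
opening: 0.0259
gripper_force: 35.0
```

```bash
python3 - <<'E'
from seg import *
s,M=st(); c=np.array([.674,-.2885]);X=np.array([np.cos(.19),-np.sin(.19)]);Y=np.array([-X[1],X[0]])
r=s['tool_pos'][:2]-c;print('riser frame',r@X,r@Y)
E
```

```text
t 19.95 tcp [ 0.497  -0.2545  0.013 ] yaw -0.191 F [ 1.  -0.4 -2.1] T [ 0.16 -0.16 -0.01] op 0.0259 gf 35.0 q [-0.57  0.14  2.    0.    1.    1.19]
riser frame -0.18019422166104887 -2.6622664749860982e-05
```

Call:
move_arm(steps=[[1,0.4,0,0.04,0],[1,0.4,0,0,0],[1,0.4,0,0,0],[1,0.4,0,0,0],[1,0.4,0,0,0],[1,0,0,0,0]])

```text
t: 20.7
tool_pos: [0.5165, -0.2584, 0.0129]
orientation: [0.0, 0.995, -0.095, 0.001]
ft_force: [-2.0, 0.5, 2.0]
opening: 0.0257
gripper_force: 35.0
```

Call:
move_arm(steps=[[1,0.4,0,0,0],[1,0.4,0,0,0],[1,0.4,0,0,0],[1,0,0,0,0]])

```text
t: 21.2
tool_pos: [0.5279, -0.2606, 0.0129]
orientation: [0.0, 0.995, -0.095, 0.0]
ft_force: [-3.3, 0.5, 3.3]
opening: 0.0256
gripper_force: 35.0
```

Call:
move_arm(steps=[[1,0.4,0,0,0],[1,0.4,0,0,0],[1,0.3,0,0,0],[1,0,0,0,0]])

```text
t: 21.7
tool_pos: [0.5386, -0.2626, 0.0129]
orientation: [0.0, 0.995, -0.095, 0.0]
ft_force: [-3.7, 0.8, 3.3]
opening: 0.0258
gripper_force: 35.0
```

Call:
move_arm(steps=[[1,0.3,0,0,0],[1,0.2,0,0,0],[1,0.2,0,0,0],[1,0,0,0,0]])

```text
t: 22.2
tool_pos: [0.5434, -0.2633, 0.0129]
orientation: [-0.001, 0.995, -0.095, -0.003]
ft_force: [-10.9, 1.8, 10.5]
opening: 0.0256
gripper_force: 35.0
```

Call:
move_arm(steps=[[1,0.1,0,0,0],[1,0.1,0,0,0],[1,0,0,0,0]])

```text
t: 22.58
tool_pos: [0.5438, -0.2633, 0.0128]
orientation: [-0.001, 0.995, -0.095, -0.004]
ft_force: [-16.5, 3.9, 13.7]
opening: 0.026
gripper_force: 35.0
```

Call:
move_arm(steps=[[1,0.1,0,0,0],[1,0,0,0,0]])

```text
t: 22.82
tool_pos: [0.544, -0.2633, 0.0128]
orientation: [-0.001, 0.995, -0.095, -0.005]
ft_force: [-20.0, 4.5, 16.5]
opening: 0.0252
gripper_force: 35.0
```

The stiff force at the expected depth means the nose has reached the panel. I'll back off a little and draw it out gently.

Call:
move_arm(steps=[[1,-0.2,0,0,0],[1,-0.2,0,0,0],[1,-0.2,0,0,0],[1,-0.3,0,0,0],[1,-0.4,0,0,0],[1,-0.5,0,0,0],[1,-0.5,0,0,0],[1,-0.5,0,0,0],[1,-0.5,0,0,0],[1,-0.5,0,0,0],[1,-0.5,0,0,0],[1,-0.5,0,0,0]])

```text
t: 24.32
tool_pos: [0.5009, -0.2553, 0.0128]
orientation: [0.0, 0.995, -0.095, 0.0]
ft_force: [2.3, -0.6, -0.5]
opening: 0.0257
gripper_force: 35.0
```

Call:
move_arm(steps=[[1,-0.6,0,0,0],[1,-0.6,0,0,0],[1,-0.6,0,0,0],[1,-0.6,0,0,0],[1,-0.6,0,0,0],[1,-0.6,0,0,0],[1,-0.6,0,0,0],[1,-0.5,0,0,0],[1,-0.5,0,0,0],[1,-0.3,0,0,0],[1,-0.2,0,0,0],[1,0,0,0,0]])

```text
t: 25.82
tool_pos: [0.4449, -0.2445, 0.0128]
orientation: [-0.0, 0.995, -0.095, -0.0]
ft_force: [1.9, -0.9, 3.4]
opening: 0.0257
gripper_force: 35.0
```

Call:
move_arm(steps=[[1,-0.3,0,0,0],[1,-0.5,0,0,0],[1,-0.5,0,0,0],[1,-0.5,0,0,0],[1,-0.5,0,0,0],[1,-0.5,0,0,0],[1,-0.5,0,0,0],[1,-0.3,0,0,0],[1,-0.2,0,0,0],[1,0,0,0,0]])

```text
t: 27.08
tool_pos: [0.4075, -0.2372, 0.0128]
orientation: [-0.0, 0.995, -0.095, -0.0]
ft_force: [1.7, -0.1, 2.5]
opening: 0.0258
gripper_force: 35.0
```

```bash
python3 - <<'E'
from seg import *
s,M=st(); c=np.array([.674,-.2885]);X=np.array([np.cos(.19),-np.sin(.19)]);Y=np.array([-X[1],X[0]])
r=s['tool_pos'][:2]-c;print('riser frame',r@X,r@Y)
E
```

```text
t 27.07 tcp [ 0.4075 -0.2372  0.0128] yaw -0.191 F [ 1.7 -0.1  2.5] T [ 0.01 -0.15 -0.04] op 0.0258 gf 35.0 q [-0.64 -0.05  2.2  -0.    0.99  1.12]
riser frame -0.2713852835781805 4.581751106964215e-05
```

Call:
move_arm(steps=[[0.5,0,0,0,0],[0.4,0,0,0,0],[0.37,0,0,0,0],[0.37,0,0,0,0],[0.37,0,0,-1,0],[0.37,0,0,-2,0],[0.37,0,0,-4,0],[0.37,0,0,-5,0],[0.37,0,0,-5,0],[0.37,0,0,-4,0]], newtons=10)

```text
t: 28.32
tool_pos: [0.4082, -0.2375, 0.2261]
orientation: [0.001, 0.995, -0.095, 0.001]
ft_force: [0.3, -0.6, -0.4]
opening: 0.06
gripper_force: 0.0
```

Call:
move_arm(steps=[[0.37,-2,3,0,0],[0.37,-3,4.5,0,0],[0.37,-3,4.5,0,0],[0.37,-3,4.5,0,0],[0.37,-3,4.5,0,0],[0.37,-2,3,0,0],[0.37,0,0,0,0],[0.37,0,0,0,0]])

```text
t: 29.32
tool_pos: [0.2055, -0.4421, 0.2231]
orientation: [-0.0, 0.995, -0.095, 0.0]
ft_force: [1.0, 0.2, 0.6]
opening: 0.0601
gripper_force: 0.0
```

```bash
python3 - <<'E'
from h import *
st()
a=shot('top','f1.png')['frame'][135:275,255:395];b=shot('scene','f2.png')['frame'][150:290,275:415]
cv2.imwrite('pics/fin.png',cv2.resize(np.hstack([a,b]),(800,400),interpolation=2))
E
```

```text
t 29.32 tcp [ 0.2055 -0.4421  0.2231] yaw -0.191 F [1.  0.2 0.6] T [0.01 0.04 0.01] op 0.0601 gf 0.0 q [-1.25 -0.25  1.99  0.    1.4   0.52]
```

View pics/fin.png

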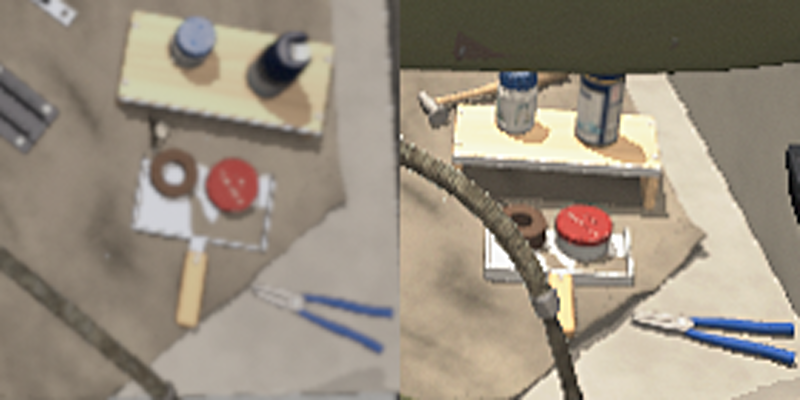

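Both things are in the pan: the roll at (172,172) and the tin at (233,187). The riser's bottle and can and the pliers are where they were. I'll check their depth in the pan with numbers.

```bash
python3 - <<'E'
from seg import *
d=grab_frame('top'); f=d['frame']; h=cv2.cvtColor(f,cv2.COLOR_BGR2HSV).astype(int)
m,al,wd=seg(d)
H,S,V=h[...,0],h[...,1],h[...,2]
red=(((H<6)|(H>172))&(S>150)&(V>90)&(m>0)).astype(np.uint8)*255
br=((H<20)&(S>70)&(V<110)&(m>0)&(red==0)).astype(np.uint8)*255
for n,k,z in(('al',al,.01),('tin',red,.034),('roll',br,.027)): print(n,rect(k,d,z))
al2=al|red|br; print('pan',rect(al2,d,.01))
X=np.array([np.cos(.191),-np.sin(.191)]);o=np.array([.4078,-.2372])+.1165*X;Y=np.array([-X[1],X[0]])
print('origin',o)
for n,k,z in(('tin',red,.034),('roll',br,.027)): 
    b=rect(k,d,z)[1].mean(0)/1000-o; print(n,'scoop frame',b@X,b@Y)
E
```

```text
al (632, array([[ 451., -333.],
       [ 555., -353.],
       [ 586., -188.],
       [ 482., -168.]], dtype=float32), array([ 0.51455307, -0.2459655 ], dtype=float32))
tin (45, array([[ 527., -311.],
       [ 537., -328.],
       [ 576., -304.],
       [ 566., -287.]], dtype=float32), array([ 0.55472744, -0.30644375], dtype=float32))
roll (79, array([[ 532., -247.],
       [ 581., -248.],
       [ 582., -200.],
       [ 533., -199.]], dtype=float32), array([ 0.5567089 , -0.22379339], dtype=float32))
pan (900, array([[ 453., -336.],
       [ 564., -354.],
       [ 590., -186.],
       [ 479., -169.]], dtype=float32), array([ 0.52681375, -0.24652238], dtype=float32))
origin [ 0.52218143 -0.25931645]
tin scoop frame 0.03793263048437476 -0.04174146323658422
roll scoop frame 0.027385943303611927 0.041775109968166094
```

```bash
python3 - <<'E'
from seg import *
d=grab_frame('top'); k=400/140
X=np.array([np.cos(.191),-np.sin(.191)]);o=np.array([.4078,-.2372])+.1165*X;Y=np.array([-X[1],X[0]])
for n,u,v,z in(('roll',173,173,.027),('tin',233.5,186,.034),('back-left',135,231,.02),('back-right',266,250,.02),('nose-left',148,153,.003),('nose-right',272,178,.012)):
    b=w(d,255+u/k-.3,135+v/k-.3,z)[:2]-o; print(n,(b@X).round(4),(b@Y).round(4))
st([.4075,-.2372,.10],-.191)
E
```

```text
roll 0.0301 0.0413
tin 0.0258 -0.032
back-left -0.0468 0.0751
back-right -0.0427 -0.0838
nose-left 0.0527 0.0732
nose-right 0.0462 -0.0798
t 29.52 tcp [ 0.206  -0.4418  0.2229] yaw -0.189 F [ 0.4 -0.   0. ] T [ 0.06 -0.   -0.06] op 0.0599 gf 0.0 q [-1.24 -0.25  1.99  0.    1.4   0.52]
spin 0.002
tool shift cm [ 15.94 -23.89  12.29]
```

Both things sit fully on the pan, flush with the nose, which is as deep as the panel allows. The scoop is flat, well clear of the riser and released.

```bash
python3 -c "
from bench import close_job
print(close_job())"
```

```text
the job is handed in; nothing more can be done
None
```

The job is handed in: the scoop was laid flat and let go, retaken by its handle, and now lies flat about 5 cm clear of the riser with the paste tin and emery roll in its pan, both about level with the nose edge, and nothing else in view had moved.

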